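Centre the reference plate on a plate reader and close its ring light

TASK

The round reference plate lies off-centre on the stage of the plate reader. It is too wide to grip and must not be lifted: tap it gently by its edge, from one side and then the other as needed, until it is centred on the stage's cross to within 1.5 mm, with the ring light still swung open. Then take the ring light by its bar and swing it over and down around the plate until it is fully shut, without forcing the ring onto the plate, let go, and leave everything else on the bench where it is.

Things in the scene. Friction and masses are not known exactly. Their poses are not given: they have to be found in the camera images.
- reader: Plate reader fixed on the bench: low white base, 170 mm in x, from y = -117 to +97 mm, with a flat grey stage on top, 36 mm above the bench, on which the plate slides. Origin on the bench under the cross; at yaw 0 x points away from the robot, y left, z up. Only two hinge ears (18 mm high, y = -91 to -109 mm, on the right) rise above the stage, besides the plate and the ring.
- stage_cross (a point): The mark: centre of the white cross engraved on the stage, at stage level, 36 mm above the bench; axes as the reader's. The plate hides its middle: the cross arms run 69 mm out from the centre, and a thin white circle of 95 mm diameter shows as an even 2.5 mm gap round a centred plate.
- ref_plate: Loose round plate, white with coloured dots, bright metal rim; 90 mm diameter, 14 mm thick, 0.5 to 0.9 kg, fragile. Origin at the centre of its underside, z up. It lies flat on the stage, 15 to 35 mm off the cross to the left (+y), and slides with dry friction (2.3 to 6.5 N keep it moving); it stays where the push ends. Its edge takes pushes of up to 10 N.
- ring_angle (a joint): Hinge of the ring light, rad: 0 = fully shut (level round the plate); 2.1 to 2.35 at the start = swung up and over to the right, leaning past upright; stop at 2.4. It turns about the reader's x; growing values lift the ring's left side and swing it to the right. Stiff by friction: it stays where it is left, and takes about 1 to 3 N at the bar to move.
- ring_hinge (a point): Point on the hinge axis, 100 mm to the right (-y) of the cross and 10 mm above the stage; axes as the reader's turned by the hinge angle about x.
- ring_bar (a point): Middle of the ring light's steel grip bar: round, 10 mm thick, 60 mm long, parallel to the hinge, 196.5 mm from its axis. Shut, it lies 96 mm left of the cross and 23 mm above the stage. Two 7 mm rods, 22 mm either side of its middle, join it to the ring, with 35 mm of open space between bar and ring. It can turn between the fingers as the ring swings.
- light_ring: The black ring light: 112 mm outer, 93.4 mm inner diameter, 18 mm high, centred 100 mm from the hinge. Origin on the hinge axis, y towards the bar. Shut, its underside is 4 mm above the stage: it drops 10 mm down round the plate, 1.7 mm to spare all round, edge square. On a plate too far off centre it stops on the rim at 0.05 to 0.2 rad. It must not press on the plate with more than 10 N.
- tip_box: Blue pipette-tip box with a clear lid, 93 x 122 x 73 mm, behind the reader; origin under its centre. Leave alone.
- notepad: Black notepad, 70 x 95 x 16 mm, lying; origin under its centre. Leave alone.
- pen_click: Blue pen, 145 mm long, 12 mm thick, lying by the notepad; origin under its centre. Leave alone.
Things that resemble listed ones, but are neither listed nor needed, are in the scene too. Of the things that look like the ref_plate, the larger one is meant.

How it is judged:
By the outcome, as a careful person would: the job done as asked, in the order asked, and still so for the second after the job is handed in, with the robot touching nothing.
It also fails if it takes over 72 s, if anything falls off the work surface, if the arm or the gripper's body presses on something with over 40 N, if the wrist force passes 120 N, or if a joint passes its speed limit or range.

ROBOT

A 6-joint arm with a two-finger parallel gripper is mounted at the origin on a cart in front of the work surface, level with it; the furniture and walls round the work are solid. World frame = base frame: x ahead of the robot, y to its left, z up, the work surface at z = 0. Lengths are in m, angles in rad, forces in N, time in s.
With the tool pointing down it reaches from about 0.35 to 0.875 m from the base axis. Payload 4.2 kg.
Tool frame: the origin (TCP) lies on the mounting face of the last link; the fingertips stand 173 mm ahead of it and the grasp point (between the pads) lies 155 mm ahead of it; z points along the fingers, y is the line along which they close (so a half turn about z gives the same grasp; the last joint's range is limited). The gripper opens to 85 mm and grips with 20 to 120 N. Pads are 22 mm wide; open, the fingers measure 114 mm over their backs; the gripper's body (76 mm by 85 mm) begins 54 mm behind the grasp point. The pads swing forward as they close: fully open they stand 13 mm farther back than shut.
Start: joints at [1.533, 0.385, 0.008, 0, -1.194, -0.259], TCP at [0.183, 0.598, 0.405] pointing down, gripper open.
Joint ranges: [-3.14, 3.14], [-1.21, 2.06], [-1.07, 1.41], [-3.16, 2.05], [-2.99, -0.16], [-3.1, 3.1]. Speed limits (rad/s): [2.79, 2.79, 3.14, 3.14, 3.14, 3.14].

INTERFACE

Orientations are given as a rotation vector (axis times angle).
In Python, from bench import arm, inverse_kinematics, readout, optics, nets gives the robot as it stands. The module is installed in compiled form; this text tells all that it offers. Calls block until the motion is done:
- arm.move_to(position, orientation): joint-space move of the TCP to a pose.
- arm.move_straight(position, ori=None, feed=0.15): straight line of the TCP; ori=None keeps the orientation; feed is the mean speed in m/s.
- arm.move_joints(angles): joint-space move.
- arm.ungrasp() and arm.close_gripper(force=None): open the fingers fully, or close them until they stop; force is the grip in N (None keeps the last).
- arm.hold(seconds).
- inverse_kinematics(position, orientation): joint angles nearest the present ones, or None.
- readout.sense(): the state.
- optics.read_camera(name): name is "scene" or "top" or "wrist"; returns the picture (384x512x3 uint8, red, green, blue); there is no depth.
- optics.camera_model(name): a dict with "vfov" (degrees; the focal length in pixels is half the picture's height over the tangent of half this angle, whatever the lens; pixels are square), "cx", "cy" (the principal point, pixels), "R" (3x3) and "t" (3): a world point X has camera coordinates R X + t; the wrist camera has in their place "tool_from_camera" (4x4, takes a point from camera to tool coordinates, whose origin is the TCP and whose axes are the flange's). Camera axes: x right, y down, z forward; pixel columns grow to the right and rows downward; lengths in m; the calibration is good to about 2 mm. A picture is of the moment at which its call begins: read the wrist's pose just before it. camera_model takes no time and is no camera call.
A pose or a line that the arm cannot do raises arm.MotionError and nothing moves.
- arm.job_done(): hands the job in; it is judged then, once.
Trained networks look in the newest picture that a camera, given by its name, has taken for a name from the list of things; names that differ only in an ending like _2 or _b are one class to them, and where a whole thing is asked for, a point or a joint stands for the part that bears it (a point fixed in the world has none). Each returns a list of dicts, best first, with "confidence" (0 to 1); they miss things now and then, are a little off and sometimes report something else, mostly with a low value. They report only what shows in the picture. A call takes as long as a camera call. They do not tell look-alikes from the thing itself.
- nets.look_for(target, camera): "location" ([x, y, z] in m, in the coordinates of the camera as it stood for that picture, good to about 4 mm: the middle of the surface that is visible of it).
- nets.masks_of(target, camera): "region" (384x512 bool, what is visible of it).
- nets.mark_of(target, camera): "location" ([x, y, z] in m, in the coordinates of the camera as it stood for that picture, good to about 4 mm: a listed point, or the origin of a listed thing).
The state is a dict: "time": time; "qpos": joint angles; "qvel": joint speeds; "tau": joint torques, N m; "ee_pos": TCP position; "orientation": TCP orientation; "wrist_force": force on the tool from outside, world axes, zero at the start; "moment": the same for the moment, N m; "gripper_width": finger opening in m; "grip_force": force on a finger pad.
Only numpy, scipy, OpenCV 4.12 (cv2) and the standard library are available. Lean on these libraries where they do the work, as an engineer would, in place of code of your own. Each camera call takes 0.05 s, during which the arm holds its last target. There are 200 camera calls.

## Working session

There is one attempt and no reset: what is moved stays moved. The work goes in short steps, each a Python script; the robot and the scene stay as the last script left them, time stands still between calls to the robot, and variables do not carry over. Pictures are saved under pics/ and viewed, at most 10 in all, crops included, and the job is handed in when it is done.

```bash
mkdir -p pics; cat > h.py <<'E'
import numpy as np, cv2
from bench import arm, inverse_kinematics, readout, optics, nets
from scipy.spatial.transform import Rotation as Ro
def cam(n):
    m=optics.camera_model(n); f=192/np.tan(np.radians(m["vfov"])/2)
    if "R" in m: R=np.array(m["R"]);t=np.array(m["t"])
    else:
        s=readout.sense(); T=np.eye(4);T[:3,:3]=Ro.from_rotvec(s["orientation"]).as_matrix();T[:3,3]=s["ee_pos"]
        W=np.linalg.inv(T@np.array(m["tool_from_camera"])); R=W[:3,:3];t=W[:3,3]
    return dict(f=f,cx=m["cx"],cy=m["cy"],R=R,t=t)
def proj(c,X):
    p=np.atleast_2d(X)@c["R"].T+c["t"]; return np.c_[c["f"]*p[:,0]/p[:,2]+c["cx"],c["f"]*p[:,1]/p[:,2]+c["cy"]]
def back(c,uv,z):
    uv=np.atleast_2d(uv).astype(float); d=np.c_[(uv[:,0]-c["cx"])/c["f"],(uv[:,1]-c["cy"])/c["f"],np.ones(len(uv))]@c["R"]
    o=-c["R"].T@c["t"]; return o+d*((z-o[2])/d[:,2])[:,None]
def w(c,p): return c["R"].T@(np.array(p)-c["t"])
def save(n,im): cv2.imwrite(f"pics/{n}.png",im[...,::-1])
E
python3 - <<'E'
from h import *
np.set_printoptions(precision=4,suppress=True)
ims=[]
for n in("scene","top"):
    c=cam(n);im=optics.read_camera(n);save(n,im)
    print(n,"cam at",-c["R"].T@c["t"],c["f"],c["cx"],c["cy"])
    for t in("stage_cross","ref_plate","ring_bar","ring_hinge","reader","light_ring"):
        for d in nets.mark_of(t,n)[:3]:
            X=w(c,d["location"]);print(t,round(d["confidence"],2),X,proj(c,X)[0])
print(readout.sense())
print(optics.camera_model("wrist"))
E
```

```text
scene cam at [ 0.0402 -0.3153  0.4128] 351.39345429463174 251.70000633807652 181.09960309946152
stage_cross 0.89 [0.5366 0.3709 0.0401] [187.6839 173.8408]
ref_plate 0.77 [ 0.4992  0.1659 -0.0034] [234.5027 221.4072]
ref_plate 0.76 [0.5414 0.3922 0.0391] [184.0981 171.4693]
ring_bar 0.55 [0.4773 0.1444 0.1952] [229.7148 140.6701]
ring_hinge 0.77 [0.5068 0.2758 0.0487] [202.6644 185.1718]
reader 0.72 [0.5329 0.372  0.0024] [187.7757 187.2184]
light_ring 0.55 [0.5097 0.275  0.051 ] [203.748  183.9403]
top cam at [0.4214 0.2005 1.1235] 491.2856879239845 262.53116203870417 190.0466292181274
stage_cross 0.84 [0.5265 0.3718 0.0381] [189.4157 225.0483]
ref_plate 0.61 [0.5445 0.3944 0.0375] [179.7438 216.7435]
ring_bar 0.64 [0.4755 0.1492 0.1938] [293.449  246.7825]
ring_hinge 0.77 [0.5077 0.2687 0.0487] [235.2782 234.3556]
reader 0.79 [0.532  0.3723 0.0007] [191.8244 224.3102]
reader 0.21 [ 0.5024 -0.0576  0.0005] [379.7593 242.0894]
light_ring 0.61 [0.5047 0.2732 0.0496] [233.1392 235.6454]
{'time': 0.7, 'qpos': array([ 1.5326,  0.3846,  0.0079, -0.    , -1.194 , -0.2586]), 'qvel': array([-0.0008,  0.0025,  0.0011,  0.0008, -0.0007,  0.002 ]), 'tau': array([ -0.0005, -39.1949,  18.8585,   4.1899,  -0.0002,   0.    ]), 'ee_pos': array([0.1828, 0.5976, 0.4047]), 'orientation': array([-3.107 ,  0.4645,  0.0001]), 'wrist_force': array([ 0.2864, -0.8791,  0.0306]), 'moment': array([0.0468, 0.0223, 0.0134]), 'grip_force': 0.0, 'gripper_width': 0.08527184350584832}
{'vfov': 71.99070960865131, 'cx': 254.8128876504262, 'cy': 191.57987567536034, 'tool_from_camera': array([[ 0.0004, -0.9604, -0.2787,  0.0706],
       [ 1.    ,  0.0005, -0.0003, -0.    ],
       [ 0.0004, -0.2787,  0.9604,  0.0312],
       [ 0.    ,  0.    ,  0.    ,  1.    ]])}
```

```bash
python3 - <<'E'
import cv2
a=cv2.imread("pics/scene.png");b=cv2.imread("pics/top.png")
x=cv2.resize(a[60:300,90:340],None,fx=1.6,fy=1.6);y=cv2.resize(b[100:340,110:360],None,fx=1.6,fy=1.6)
cv2.imwrite("pics/both.png",cv2.hconcat([x,y]))
E
```

```text
(no output)
```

View pics/both.png

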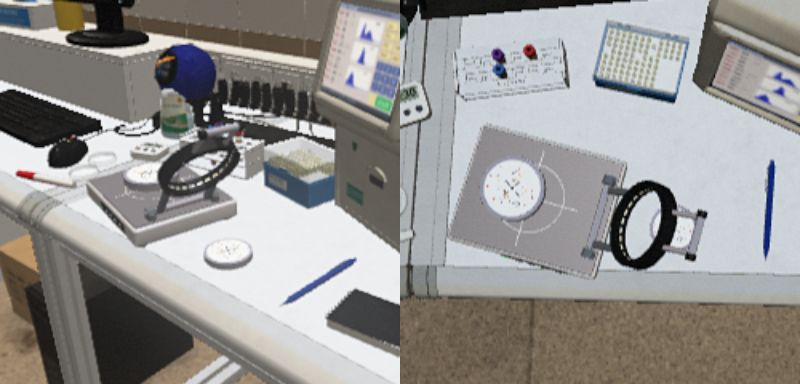

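View pics/top.png

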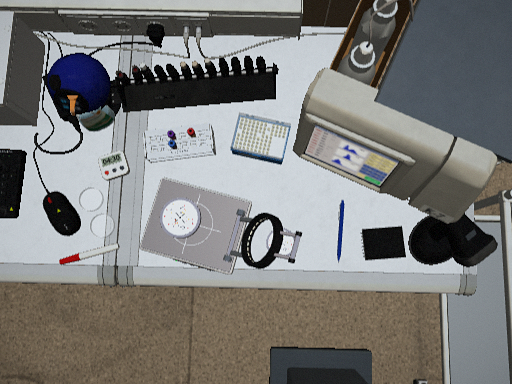

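The large dotted plate on the grey stage is the one meant (top px 180,217; it has the 90 mm rim and sits on the stage). The smaller look-alike is on the bench (about 265,246 in top, 235,252 in scene). I'm moving the wrist camera over the stage to measure and confirm this in a crop.

```bash
cat >> h.py <<'E'
def ori(yaw,tilt=0.):  # tool x = reader X at yaw, tool z down; tilt>0: tool axis leans toward +Y (left) 
    X=np.array([np.cos(yaw),np.sin(yaw),0]);Y=np.array([-X[1],X[0],0]);z=np.sin(tilt)*Y-np.cos(tilt)*np.array([0,0,1])
    return Ro.from_matrix(np.c_[X,np.cross(z,X),z]).as_rotvec()
E
python3 - <<'E'
from h import *
np.set_printoptions(precision=4,suppress=True)
yaw=-0.21;C=np.array([.531,.3715,.036]);X=np.array([np.cos(yaw),np.sin(yaw),0])
P=C-.07*X;P[2]=.30
print(inverse_kinematics(P,ori(yaw)))
arm.move_to(P,ori(yaw));arm.close_gripper(20)
c=cam("wrist");im=optics.read_camera("wrist");np.savez("w1.npz",im=im,**c)
for t in("stage_cross","ref_plate","reader","ring_hinge"):
    for d in nets.mark_of(t,"wrist")[:2]:
        x=w(c,d["location"]);print(t,d["confidence"],x,proj(c,x)[0])
# rectified stage plane, 3 px/mm, columns = -Y.. (reader y left), rows = -x
Y=np.array([-X[1],X[0],0]);g=np.array([[100,90],[-90,90],[-90,-90],[100,-90]])*.001
W=np.array([C+a*X+b*Y for a,b in g]);H=cv2.getPerspectiveTransform(proj(c,W).astype(np.float32),np.float32([[0,0],[0,570],[540,570],[540,0]]))
save("rect1",cv2.warpPerspective(im,H,(540,570)))
s=readout.sense();print(s["time"],s["ee_pos"],s["qpos"])
E
```

```text
[ 0.964   0.4381 -0.19    0.     -0.9427  0.3968]
ref_plate 0.95 [0.5428 0.3872 0.0355] [233.73   105.3425]
ref_plate 0.78 [0.4926 0.1728 0.0012] [463.8049 111.4921]
ring_hinge 0.64 [0.5131 0.2728 0.0468] [379.6918 111.727 ]
3.0833 [0.4626 0.3861 0.3   ] [ 0.9639  0.4381 -0.19   -0.     -0.9427  0.3968]
```

View pics/rect1.png

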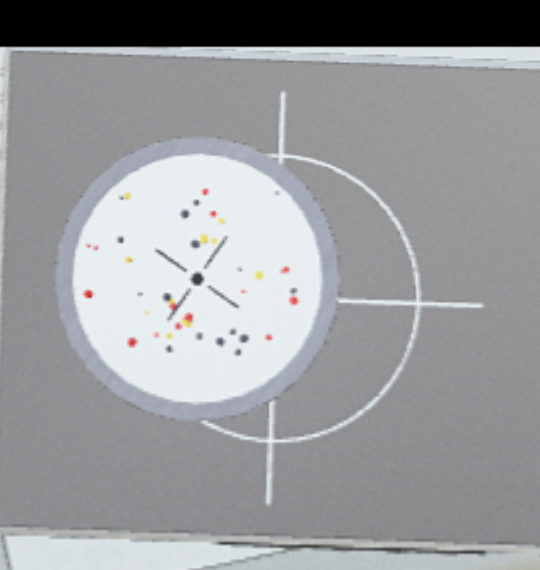

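The crop confirms it: the large plate is on the stage at rect px (197,279), about 26 mm left of the cross at (275,298). Next I fit both circles sub-pixel, then make the first push.

```bash
cat >> h.py <<'E'
from scipy.ndimage import map_coordinates
from scipy.optimize import least_squares
def fitc(p,r=None):
    f=(lambda q:np.hypot(*(p-q[:2]).T)-(q[2] if r is None else r))
    return least_squares(f,[*p.mean(0),.045],loss="soft_l1",f_scale=3e-4).x
def radial(im,c,ctr,z,r0,r1,kind,ang):
    g=im.astype(float).min(2); rr=np.arange(r0,r1,2e-4);out=[];amp=[]
    for a in ang:
        P=np.c_[ctr[0]+rr*np.cos(a),ctr[1]+rr*np.sin(a),np.full(len(rr),z)];uv=proj(c,P)
        v=map_coordinates(g,[uv[:,1],uv[:,0]],order=1,mode="nearest")
        s=v if kind=="line" else np.convolve(-np.gradient(v),np.ones(5)/5,"same")
        if kind!="line": s[:4]=s[-4:]=0
        k=s.argmax();out.append(P[k,:2]);amp.append(s[k]-np.median(s))
    out=np.array(out);amp=np.array(amp);return out[amp>(25 if kind=="line" else .5*np.median(amp))]
A=np.linspace(0,2*np.pi,181)[:-1]
def plate(im,c,ctr):
    for _ in range(3):
        p=radial(im,c,ctr,.050,.033,.0435,"edge",A);q=fitc(p);ctr=q[:2]
    return q,np.std(np.hypot(*(p-q[:2]).T))
def cross(im,c,ctr,pl=None):
    for _ in range(3):
        p=radial(im,c,ctr,.036,.0455,.0495,"line",A)
        if pl is not None:p=p[np.hypot(*(p-pl).T)>.051]
        q=fitc(p);ctr=q[:2]
    return q,len(p),np.std(np.hypot(*(p-q[:2]).T))
E
python3 - <<'E'
from h import *
np.set_printoptions(precision=5,suppress=True)
d=np.load("w1.npz");im=d["im"];c={k:d[k] for k in("f","cx","cy","R","t")}
yaw=-.21;C=np.array([.531,.3715]);X=np.array([np.cos(yaw),np.sin(yaw)]);Y=np.array([-X[1],X[0]])
pl,s=plate(im,c,C+.026*Y+.007*X);print("plate",pl,s)
cr=cross(im,c,C-.0018*Y+.0007*X,pl[:2]);print("cross",cr)
yaw=-.246;X=np.array([np.cos(yaw),np.sin(yaw)]);Y=np.array([-X[1],X[0]]);o=pl[:2]-cr[0][:2];print("off X,Y",o@X,o@Y)
E
```

```text
plate [0.5425  0.39247 0.03895] 0.0006743014911412473
cross (array([0.53134, 0.36973, 0.04753]), 95, np.float64(0.00017989400974964903))
off X,Y 0.005285523301968801 0.024777247149620086
```

```bash
cat >> h.py <<'E'
CR=np.array([.53134,.36973])
def push(pl,goal,h=.0145,clear=.012,short=.0,feed=.012,zt=.213):
    """push plate centre pl toward goal (xy); fingertip back leads."""
    u=(goal-pl)/np.linalg.norm(goal-pl)
    yt=np.arctan2(u[0],-u[1]) # tool -Y_t = u
    if yt>np.pi/2: yt-=np.pi
    if yt<-np.pi/2: yt+=np.pi
    o=ori(yt);a=pl-(.045+h+clear)*u;b=goal-(.045+h+short)*u
    arm.move_to([*a,.30],o);arm.move_straight([*a,zt],feed=.15)
    f0=readout.sense()["wrist_force"]
    m=pl-(.045+h+.003)*u
    arm.move_straight([*m,zt],feed=.04)
    arm.move_straight([*b,zt],feed=feed)
    s=readout.sense();print("push end",s["time"],s["ee_pos"],"tgt",b,"F",(s["wrist_force"]-f0))
    arm.move_straight([*(b-.012*u),zt],feed=.06);arm.move_straight([*(b-.012*u),.25],feed=.2)
def look(name=None):
    yaw=-.21;P=np.array([.531,.3715,.3])-.07*np.array([np.cos(yaw),np.sin(yaw),0]);P[2]=.3
    arm.move_to(P,ori(yaw));arm.hold(.2);c=cam("wrist");im=optics.read_camera("wrist");np.savez("last.npz",im=im,**c)
    d=[w(c,x["location"])[:2] for x in nets.mark_of("ref_plate","wrist")];d=[x for x in d if np.hypot(*(x-CR))<.05]
    pl,s=plate(im,c,d[0]);cr=cross(im,c,CR,pl[:2])
    yaw=-.246;X=np.array([np.cos(yaw),np.sin(yaw)]);Y=np.array([-X[1],X[0]]);o=pl[:2]-CR
    print("t",readout.sense()["time"],"net",d[0],"plate",pl,s,"cross",cr,"off XY mm",1e3*o@X,1e3*o@Y)
    if name:
        g=np.array([[.08,.08],[-.08,.08],[-.08,-.08],[.08,-.08]]);W=np.c_[np.array([CR+a*X+b*Y for a,b in g]),np.full(4,.036)]
        H=cv2.getPerspectiveTransform(proj(c,W).astype(np.float32),np.float32([[0,0],[0,560],[560,560],[560,0]]))
        save(name,cv2.warpPerspective(im,H,(560,560)))
    return pl[:2]
E
python3 - <<'E'
from h import *
np.set_printoptions(precision=5,suppress=True)
push(np.array([.5425,.39247]),CR,short=.003)
look("rect2")
E
```

```text
push end 7.0417 [0.55899 0.42599 0.21318] tgt [0.55888 0.42584] F [2.18134 4.38366 1.44619]
t 8.5917 net [0.53708 0.37298] plate [0.53371 0.37462 0.03895] 0.0005589909624560501 cross (array([0.53146, 0.37022, 0.04797]), 52, np.float64(0.0001743443700505452)) off XY mm 1.106757347252798 5.323653188991129
```

View pics/rect2.png

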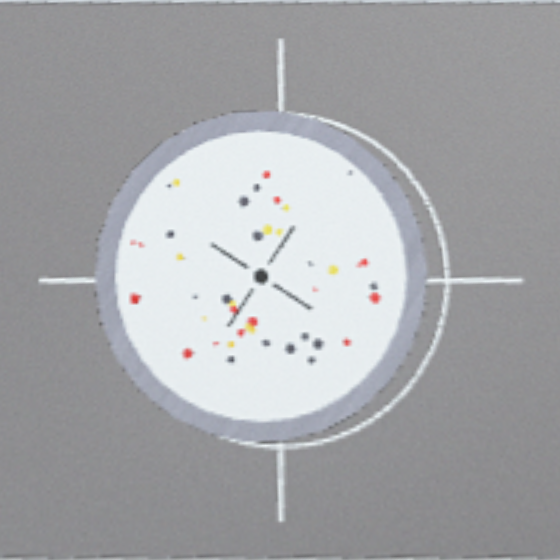

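The plate moved cleanly and is now 5.4 mm off, mostly to the left; the cross arms run through (280,280). The effective finger half-depth comes out at 12.25 mm, so I'll make the final push with that.

```bash
python3 - <<'E'
from h import *
np.set_printoptions(precision=5,suppress=True)
push(np.array([.53371,.37462]),CR,h=.01225,short=-.0002,feed=.006)
look("rect3")
E
```

```text
push end 11.8167 [0.55634 0.42123 0.21324] tgt [0.55622 0.42107] F [1.88315 3.70529 0.35184]h.py:25: RuntimeWarning: Mean of empty slice.
  return least_squares(f,[*p.mean(0),.045],loss="soft_l1",f_scale=3e-4).x
  ret = um.true_divide(
Traceback (most recent call last):
  File "h.py", line 65, in look
    pl,s=plate(im,c,d[0]);cr=cross(im,c,CR,pl[:2])
                             ~~~~~^^^^^^^^^^^^^^^^
  File "h.py", line 44, in cross
    q=fitc(p);ctr=q[:2]
  File "h.py", line 25, in fitc
    return least_squares(f,[*p.mean(0),.045],loss="soft_l1",f_scale=3e-4).x
           ~~~~~~~~~~~~~^^^^^^^^^^^^^^^^^^^^^^^^^^^^^^^^^^^^^^^^^^^^^^^^^
ValueError: Initial guess is outside of provided bounds
```

```bash
python3 - <<'E'
s=open("h.py").read().replace("cr=cross(im,c,CR,pl[:2])","cr=arms(im,c)")
s+='''
def arms(im,c):
    """cross centre offset (mm, reader X,Y) relative to CR from the four arms"""
    yaw=-.246;X=np.array([np.cos(yaw),np.sin(yaw)]);Y=np.array([-X[1],X[0]]);g=im.astype(float).min(2);t=np.arange(-.004,.004,1e-4);D={}
    for n,L,N in(("+X",X,Y),("-X",-X,Y),("+Y",Y,X),("-Y",-Y,X)):
        v=[]
        for r in np.arange(.0525,.0665,.001):
            uv=proj(c,np.c_[CR+r*L+t[:,None]*N,np.full(len(t),.036)]);p=map_coordinates(g,[uv[:,1],uv[:,0]],order=1)
            p=np.clip(p-np.median(p)-10,0,None)
            if p.max()>10:v.append((p*t).sum()/p.sum()*1e3)
        D[n]=(round(float(np.median(v)),2),len(v)) if v else None
    return D
'''
open("h.py","w").write(s)
E
python3 - <<'E'
from h import *
np.set_printoptions(precision=5,suppress=True)
for f in("w1.npz","last.npz"):
    d=np.load(f);im=d["im"];c={k:d[k] for k in("f","cx","cy","R","t")};print(f,arms(im,c))
pl,s=plate(im,c,CR);yaw=-.246;X=np.array([np.cos(yaw),np.sin(yaw)]);Y=np.array([-X[1],X[0]]);o=pl[:2]-CR
print(pl,s,1e3*o@X,1e3*o@Y)
g=np.array([[.08,.08],[-.08,.08],[-.08,-.08],[.08,-.08]]);W=np.c_[np.array([CR+a*X+b*Y for a,b in g]),np.full(4,.036)]
H=cv2.getPerspectiveTransform(proj(c,W).astype(np.float32),np.float32([[0,0],[0,560],[560,560],[560,0]]))
save("rect3",cv2.warpPerspective(im,H,(560,560)))
E
```

```text
w1.npz {'+X': (-0.1, 15), '-X': (-0.11, 15), '+Y': None, '-Y': (-0.0, 15)}
last.npz {'+X': (-0.11, 15), '-X': (-0.09, 15), '+Y': (-0.02, 15), '-Y': (-0.01, 15)}
[0.53135 0.36969 0.03895] 0.0005566842016097968 0.020034355714620165 -0.03431428112294457
```

View pics/rect3.png

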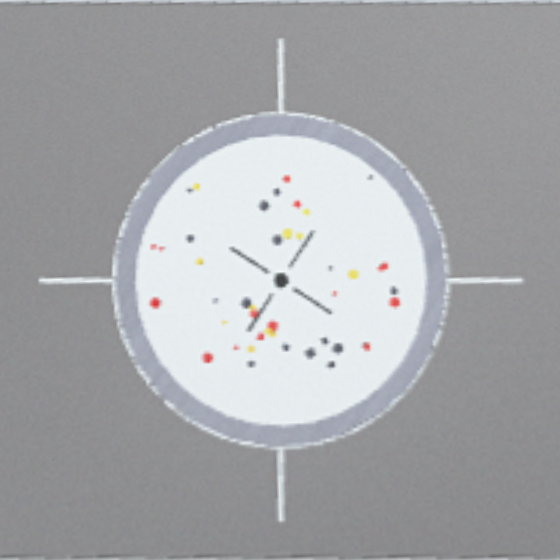

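Centred: the plate fit is within 0.1 mm of the cross measured from its arms, and the gap is even all round (plate centre 281,280, arms meeting at 280,280). Next is the ring: move to a pregrasp in line with the bar and refine its position with the wrist camera.

```bash
cat >> h.py <<'E'
YAW=-.246;RX=np.array([np.cos(YAW),np.sin(YAW),0]);RY=np.array([-RX[1],RX[0],0]);RZ=np.array([0,0,1.])
HG=np.array([*CR,.046])-.1001*RY
def bar(phi): 
    e=phi+np.arctan2(13,196); return HG+.1965*(np.cos(e)*RY+np.sin(e)*RZ)
def axis(t): return np.sin(t)*RY-np.cos(t)*RZ
def tcp(phi,t,back=0.,g=.158): return bar(phi)-(g+back)*axis(t)
E
python3 - <<'E'
from h import *
np.set_printoptions(precision=4,suppress=True)
for k in np.linspace(0,1,6):
    ph=2.223*(1-k);t=.45-.97*k;print(ph,t,tcp(ph,t),inverse_kinematics(tcp(ph,t),ori(YAW,t)))
s=readout.sense();p=s["ee_pos"];arm.move_straight([p[0],p[1],.45],feed=.25)
arm.ungrasp();arm.move_to(tcp(2.223,.45,.09),ori(YAW,.45));arm.hold(.2)
c=cam("wrist");im=optics.read_camera("wrist");np.savez("bar.npz",im=im,**c)
for d in nets.mark_of("ring_bar","wrist")[:2]:
    x=w(c,d["location"]);r=x-HG;print(d["confidence"],x,"pix",proj(c,x),"X",r@RX,"rad",np.hypot(r@RY,r[2]),"phi",np.arctan2(r[2],r@RY)-np.arctan2(13,196))
c2=cam("top");optics.read_camera("top")
for ph in(2.15,2.2,2.25,2.3):
    print(ph,proj(c,[bar(ph)-.03*RX,bar(ph)+.03*RX]).ravel())
v=cv2.resize(im,None,fx=1.5,fy=1.5);save("bar",v);print(readout.sense()["time"])
E
```

```text
2.223 0.45 [0.4587 0.0805 0.3362] [ 0.3848  0.1617 -0.3447 -0.4872 -0.8485  1.2262]
1.7784 0.256 [0.4843 0.1823 0.388 ] [ 0.6266  0.1892 -0.2467 -0.2019 -0.9468  0.801 ]
1.3337999999999999 0.062 [0.5127 0.2955 0.3973] [ 0.7893  0.3248 -0.0884 -0.0354 -1.1045  0.5506]
0.8891999999999998 -0.13200000000000006 [0.5397 0.4028 0.3631] [ 0.8909  0.517   0.0923  0.058  -1.2665  0.4131]
0.4445999999999999 -0.326 [0.561  0.488  0.2917] [ 0.951   0.7264  0.2583  0.1188 -1.4087  0.3365]
0.0 -0.52 [0.5738 0.539  0.1961] [ 0.9825  0.9245  0.3768  0.1678 -1.5185  0.291 ]
0.9 [0.4787 0.1496 0.1924] pix [[253.3131 196.31  ]] X 0.0025636789380328977 rad 0.19327613555668097 phi 2.2160605501220076
2.15 [239.8173 233.6921 238.8236 166.3637]
2.2 [250.7557 232.6668 250.6161 165.8992]
2.25 [261.3568 231.433  262.0281 165.3371]
2.3 [271.5449 230.0073 272.9747 164.6856]
16.3167
```

View pics/bar.png

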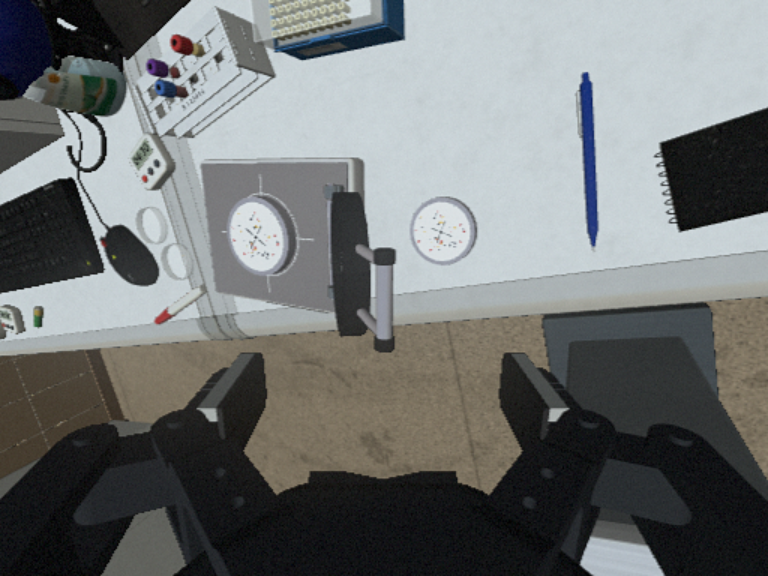

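The bar is at (384,300) in the enlarged picture, which is full-size column 256, rows 165–233. That matches the model at phi = 2.225 in both position and length. Grasp and swing, logging forces.

```bash
cat >> h.py <<'E'
def tl(phi): return .45-.97*(1-phi/2.225)
def swing(phis,feed):
    for ph in phis:
        arm.move_straight(tcp(ph,tl(ph)),ori(YAW,tl(ph)),feed=feed);s=readout.sense();F=s["wrist_force"]
        print(round(ph,3),round(s["time"],2),"F XYZ",np.round([F@RX,F@RY,F[2]],1),"w",round(s["gripper_width"],4))
        if np.linalg.norm(F)>25: print("STOP");return False
    return True
E
python3 - <<'E'
from h import *
arm.move_straight(tcp(2.225,.45),feed=.08)
arm.close_gripper(20);s=readout.sense();print(s["time"],s["gripper_width"],s["grip_force"],s["wrist_force"])
swing(np.linspace(2.225,1.0,13)[1:],.09)
E
```

```text
18.2667 0.009142599823788022 20.71507304906845 [-0.32074512 -0.53013967  0.68363928]
2.123 18.72 F XYZ [-1.1 -1.3  2. ] w 0.0086
2.021 19.17 F XYZ [-0.6 -2.3  3.6] w 0.0092
1.919 19.62 F XYZ [-0.7 -1.3  3.8] w 0.009
1.817 20.07 F XYZ [-0.5 -0.8  3.6] w 0.0092
1.715 20.52 F XYZ [0.4 0.7 1.5] w 0.0089
1.612 20.97 F XYZ [ 1.1 -0.1  0.6] w 0.0091
1.51 21.42 F XYZ [ 1.4 -0.4  0.6] w 0.009
1.408 21.87 F XYZ [2.3 1.  0.7] w 0.0091
1.306 22.32 F XYZ [1.2 1.  1.2] w 0.009
1.204 22.77 F XYZ [2.2 1.6 0. ] w 0.009
1.102 23.22 F XYZ [ 3.2  1.4 -0.1] w 0.0091
1.0 23.67 F XYZ [ 2.8  0.9 -1.4] w 0.0091
```

```bash
python3 - <<'E'
from h import *
if swing(np.linspace(1.0,.25,9)[1:],.09): swing([.2,.16,.13,.1,.08,.06,.045,.03,.02,.01],.03)
E
```

```text
0.906 24.09 F XYZ [ 2.7  1.2 -1.1] w 0.0089
0.812 24.51 F XYZ [ 2.6  0.4 -2.4] w 0.0087
0.719 24.93 F XYZ [ 3.  -0.4 -1. ] w 0.0091
0.625 25.34 F XYZ [ 2.1  0.4 -1.9] w 0.0091
0.531 25.76 F XYZ [ 1.5  0.5 -2.1] w 0.0093
0.438 26.18 F XYZ [ 1.2  0.2 -2. ] w 0.0087
0.344 26.58 F XYZ [ 1.5  0.1 -2.2] w 0.009
0.25 26.99 F XYZ [-0.3 -0.9 -2.1] w 0.0086
0.2 27.55 F XYZ [ 0.3 -0.5 -1.2] w 0.0089
0.16 28.02 F XYZ [-0.9  0.1 -2.1] w 0.0091
0.13 28.42 F XYZ [-0.1 -0.5 -1.5] w 0.0094
0.1 28.81 F XYZ [-1.4  0.6 -2.1] w 0.0093
0.08 29.12 F XYZ [-1.8 -0.9 -0.5] w 0.0091
0.06 29.43 F XYZ [-0.8 -1.3 -1. ] w 0.0086
0.045 29.71 F XYZ [-1.9  0.  -0.3] w 0.0091
0.03 29.98 F XYZ [-1.4 -0.9 -1.5] w 0.0094
0.02 30.23 F XYZ [-2.1 -1.1 -0. ] w 0.0089
0.01 30.48 F XYZ [-2.  -0.8 -0.3] w 0.0091
```

No contact with the plate on the way down. I'll continue in small steps until the shut stop is felt.

```bash
python3 - <<'E'
from h import *
for ph in np.arange(.005,-.03,-.003):
    if not swing([ph],.01): break
    if readout.sense()["wrist_force"][2]>5: break
E
```

```text
0.005 30.76 F XYZ [-1.8 -0.8  0.5] w 0.009
0.002 31.01 F XYZ [-1.9 -1.2  0.7] w 0.0088
-0.001 31.26 F XYZ [-2.5 -1.8  4.3] w 0.0091
-0.004 31.51 F XYZ [-3.5 -1.6  5.9] w 0.0092
```

```bash
python3 - <<'E'
from h import *
arm.ungrasp();s=readout.sense();print(s["time"],s["wrist_force"],s["gripper_width"])
arm.move_straight(tcp(0,tl(0),.15),feed=.12);arm.hold(.2)
c=cam("wrist");im=optics.read_camera("wrist")
for d in nets.mark_of("ring_bar","wrist")[:1]:
    x=w(c,d["location"]);r=x-HG;print(d["confidence"],x,proj(c,x),"phi",np.arctan2(r[2],r@RY)-np.arctan2(13,196))
print("pred bar ends",proj(c,[bar(0)-.03*RX,bar(0)+.03*RX]).ravel(),proj(c,[bar(.03)]))
a=cv2.resize(im[60:260,130:390],None,fx=1.5,fy=1.5)
b=cv2.resize(optics.read_camera("scene")[100:300,100:360],None,fx=1.5,fy=1.5)
save("shut",cv2.hconcat([a,b]));print(readout.sense()["time"])
E
```

```text
32.2333 [ 0.05058192 -0.05410862 -0.05073155] 0.08554656377582677
0.98 [0.55564773 0.46288716 0.05774447] [[253.61105657 181.96522704]] phi -0.006493488492862652
pred bar ends [254.44874915 209.15761759 254.4185214  155.21598262] [[257.57858326 184.10982948]]
33.9917
```

View pics/shut.png

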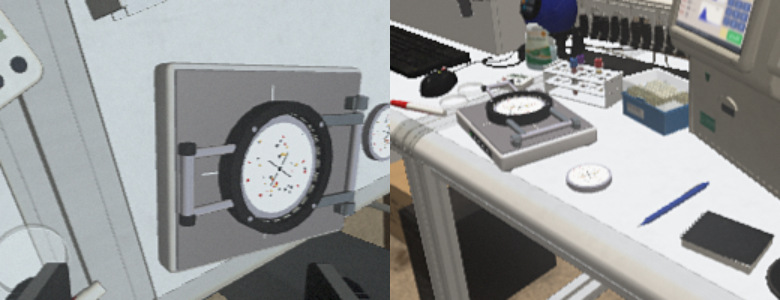

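The ring lies level round the plate. The bar is at crop (187,182), i.e. column 254.7 against 254.4 predicted for fully shut. The gripper is clear and the wrist force reads about 0.

```bash
python3 -c "
from h import *
print(arm.job_done())"
```

```text
the job is handed in; nothing more can be done
None
```

I tapped the plate to within about 0.1 mm of the cross with the ring open, swung the ring light fully shut around it without touching the plate, let go, and handed the job in at about 34 s.

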